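Locate the egg carrier plate on the stamping station

TASK

Pick up the empty egg carrier plate by its grip block and set it down gently, flat on the bed of the stamping station. Then push it firmly but gently square against both dowel pins first, and after that slide it along the pins until it is pressed home against the screw of the end stop, without ramming pins or stop. Leave it there, released and still up against both pins and the stop, and leave the other things on the table alone.

Things in the scene. Friction and masses are not known exactly. Their poses are not given: they have to be found in the camera images.
- station: fixed dark steel bed, 220 (its x) x 290 (y) x 15 mm, in one of two places (left or right), turned up to 12 degrees. Origin: centre of its underside; z up. Two dowel pins stand along its +x (far) side, the end stop at its +y (left) end. The seated plate has its centre at x +3 mm and, by the stop's setting, y -10 to +20 mm of this frame; underside on the bed's top; long side along the bed's y
- dowel_a: right-hand upright steel dowel pin, 14 mm diameter, rising 22 mm above the bed; fixed at x +85, y -47 mm of the bed's frame. Origin: centre of its foot, on the bed's top. The plate's long edge touches its -x side. Rigid: a press of 3 to 15 N is right, over 25 N is ramming
- dowel_b: left-hand steel dowel pin, same size, at x = +85, y = +63 mm of the bed's frame. Origin: centre of its foot, on the bed's top
- end_stop: steel stop block, 50 (x) x 20 (y) x 24 mm, fixed on the bed at x +3, y +134 mm of its frame. Origin: centre of its underside. From its -y face a 14 mm screw stands out, axis 8 mm above the bed, set differently each time, by 4 to 34 mm (not measured: feel for it); the plate's short edge meets its flat end. Stiff: a press of 5 to 15 N is right, over 25 N is ramming
- carrier: loose aluminium egg carrier plate, 150 (its x) x 200 (y) x 12 mm, 0.5 to 0.9 kg, takes about 1 to 3 N to slide on the bed (more if borne down on), with a grey grip block in the middle, 24 (x) x 60 (y) mm, from 12 to 50 mm above the underside. Origin: centre of its underside; z up. A half turn makes no difference. Starts flat on the table, turned up to 25 degrees
- egg_tray: bystander: loose steel tray, 130 x 190 x 30 mm, with eggs standing about 55 mm high. Origin: centre of its underside
- jar: bystander: jar, 60 mm diameter, 100 mm tall. Origin: centre of its underside
- bowl: bystander: steel bowl, 120 mm diameter, 55 mm tall. Origin: centre of its underside
Things that resemble listed ones, but are neither listed nor needed, are in the scene too. What is shaped like the carrier but red is not meant.

How it is judged:
By the outcome, as a careful person would: the job done as asked, in the order asked, and still so for the second after the job is handed in, with the robot touching nothing.
It also fails if it takes over 72 s, if anything falls off the work surface, if the arm or the gripper's body presses on something with over 40 N, if the wrist force passes 120 N, or if a joint passes its speed limit or range.

ROBOT

A 6-joint arm with a two-finger parallel gripper is mounted at the origin on the work surface. World frame = base frame: x ahead of the robot, y to its left, z up, the work surface at z = 0. Lengths are in m, angles in rad, forces in N, time in s.
With the tool pointing down it reaches from about 0.35 to 0.775 m from the base axis. Payload 5.5 kg.
Tool frame: the origin (TCP) lies midway between the tips of the shut fingers; the grasp point (between the pads) lies 19 mm behind it; z points along the fingers, y is the line along which they close (so a half turn about z gives the same grasp; the last joint's range is limited). The gripper opens to 85 mm and grips with 20 to 120 N. Pads are 22 mm wide; open, the fingers measure 114 mm over their backs; the gripper's body (76 mm by 85 mm) begins 54 mm behind the grasp point. The pads swing forward as they close: fully open they stand 13 mm farther back than shut.
Start: joints at [1.068, 0.313, 0.046, 1.304, 0, 1.431], TCP at [0.204, 0.538, 0.195] pointing down, gripper open.
Joint ranges: [-2.76, 2.76], [-0.86, 1.69], [-1.03, 1.26], [-2.2, 2.34], [-1.47, 1.5], [-3.14, 3.14]. Speed limits (rad/s): [2.57, 2.57, 3.14, 3.14, 3.14, 3.14].

INTERFACE

Orientations are given as a unit quaternion [w, x, y, z].
In Python, from workcell import env gives the robot as it stands.
- The arm moves only by the tool move_arm, never from a script. Its argument "targets" is a list of rows, each a list of 3 entries, a list of its own where there are three numbers: the shift along the tool's x, y, z in mm, then the turn, a rotation vector about the tool's x, y, z in units of 10 degrees (1.0 is 10 degrees), then the closure, from -1 (fully open) to 1 (shut). In form: [[[dx, dy, dz], [ax, ay, az], gripper], ...]. A call has 1 to 5 rows; each row is the pose to reach, as a shift and turn from the pose commanded when the call began, along the tool's axes at that moment; what a row does not reach only later rows make up. A row lasts 1/8 s, in which the tool goes at most 62.5 mm and 10.7 degrees, less where a joint would pass 70% of its speed; a pose out of reach is approached as far as the arm can. A call with a gripper value outside its range is refused whole. The fingers move at their own pace and stop on an object; "squeeze" is the grip in N (left out, the last holds). Time passes only in rows, so rows that repeat a pose let the fingers close. It gives the time, the measured TCP pose, the force, the opening and the grip force at its end, in the units of the state.
- env.get_state(): the state, without advancing time (a new reading comes with each control period).
- env.read_camera(name): name is "side" or "top"; returns a dict with "pixels" (400x640x3 uint8, red, green, blue), "fovy" (degrees; the focal length in pixels is half the picture's height over the tangent of half this angle, whatever the lens; pixels are square), "cx", "cy" (the principal point, pixels), "dist_coeffs" ([k1, k2, p1, p2, k3] as OpenCV has them; the pictures are not rectified), "extrinsics" (4x4, takes a point from world to camera coordinates). Camera axes: x right, y up, looking along -z (the intrinsics and any distortion apply to the point x, -y, -z); pixel columns grow to the right and rows downward; lengths in m; the calibration is good to about 2 mm. A picture is of the moment at which its call begins. There is no depth.
- env.hand_in(): hands the job in; it is judged then, once.
Trained networks look in a picture, given as the dict that the camera call returned (one of the last four; its "shot" number tells which), for a name from the list of things; names that differ only in an ending like _2 or _b are one class to them, and where a whole thing is asked for, a point or a joint stands for the part that bears it (a point fixed in the world has none). Each returns a list of dicts, best first, with "confidence" (0 to 1); they miss things now and then, are a little off and sometimes report something else, mostly with a low value. They report only what shows in the picture. A call takes as long as a camera call. They do not tell look-alikes from the thing itself.
- env.spot_in(thing, picture): "centre" ([x, y, z] in m, in world coordinates, good to about 4 mm: the middle of the surface that is visible of it).
- env.regions_of(thing, picture): "mask" (400x640 bool, what is visible of it).
- env.landmark_of(thing, picture): "centre" ([x, y, z] in m, in world coordinates, good to about 4 mm: a listed point, or the origin of a listed thing).
The state is a dict: "clock": time; "joint_pos": joint angles; "qvel": joint speeds; "tau": joint torques, N m; "tcp_pos": TCP position; "orientation": TCP orientation; "wrist_force": force on the tool from outside, world axes, zero at the start; "ft_torque": the same for the moment, N m; "finger_gap": finger opening in m; "grip_force": force on a finger pad.
Only numpy, scipy, OpenCV 4.12 (cv2) and the standard library are available. Lean on these libraries where they do the work, as an engineer would, in place of code of your own. Each camera call takes 0.05 s, during which the arm holds its last target. There are 200 camera calls.

## Working session

There is one attempt and no reset: what is moved stays moved. The work goes in short steps, Python scripts to look and compute and a tool call to move; the robot and the scene stay as the last step left them, time stands still between calls to the robot, and variables do not carry over. Pictures are saved under pics/ and viewed, at most 10 in all, crops included, and the job is handed in when it is done.

Besides the shell and the picture viewer there is one more tool, called after "Call:" as name([rows], argument=value, ...), one row to a line, values as JSON. move_arm: Moves the arm, as the interface text tells. Its arguments: {"type":"object","properties":{"targets":{"type":"array","items":{"type":"array"}},"squeeze":{"type":"number"}},"required":["targets"]}

```bash
ls; mkdir -p pics
cat > h.py <<'E'
import numpy as np, cv2
from workcell import env
def shot(n,save=None):
    p=env.read_camera(n)
    if save: cv2.imwrite('pics/'+save,cv2.cvtColor(np.asarray(p['pixels']),cv2.COLOR_RGB2BGR))
    return p
def K(p):
    f=200/np.tan(np.radians(p['fovy'])/2); return np.array([[f,0,p['cx']],[0,f,p['cy']],[0,0,1.]])
def proj(p,P):
    P=np.atleast_2d(P); E=np.asarray(p['extrinsics']); c=P@E[:3,:3].T+E[:3,3]; c=c*[1,-1,-1]
    return cv2.projectPoints(c.reshape(-1,1,3),np.zeros(3),np.zeros(3),K(p),np.array(p['dist_coeffs'],float))[0].reshape(-1,2)
def back(p,uv,z):
    u=cv2.undistortPoints(np.array(uv,float).reshape(-1,1,2),K(p),np.array(p['dist_coeffs'],float)).reshape(-1,2)
    E=np.asarray(p['extrinsics']); d=np.c_[u[:,0],-u[:,1],-np.ones(len(u))]@E[:3,:3]; o=-E[:3,:3].T@E[:3,3]
    return o+d*((z-o[2])/d[:,2])[:,None]
E
python3 - <<'E'
from h import *
np.set_printoptions(precision=4,suppress=True)
for n in('top','side'):
    p=shot(n,n+'0.png'); print(n,p['fovy'],p['shot'])
    for t in('station','dowel_a','end_stop','carrier','egg_tray','jar','bowl'):
        for r in env.landmark_of(t,p)[:4]: print(t,np.array(r['centre']),round(r['confidence'],2),proj(p,r['centre'])[0])
s=env.get_state(); print({k:np.round(v,3) for k,v in s.items()})
E
```

```text
pics
top 52.82975558565757 1
station [ 0.5543 -0.1752 -0.0003] 0.73 [363.5513 195.1381]
dowel_a [ 0.637 -0.225  0.015] 0.55 [376.9789 166.2937]
dowel_a [ 0.6399 -0.113   0.0157] 0.46 [340.4845 168.6047]
end_stop [ 0.5573 -0.0384  0.0151] 0.55 [318.7098 197.1341]
carrier [ 0.5589  0.193  -0.0014] 0.98 [242.6495 204.9258]
carrier [0.2816 0.2236 0.0023] 0.69 [237.1222 299.4014]
egg_tray [ 0.3572 -0.4672  0.0047] 0.91 [469.4652 250.1172]
jar [ 0.7698 -0.0131  0.0017] 0.61 [304.2566 133.6468]
jar [ 0.5591  0.1911 -0.002 ] 0.47 [243.3052 204.8466]
bowl [0.3634 0.4393 0.0014] 0.77 [162.517  277.3977]
bowl [ 0.5543 -0.0397  0.0133] 0.67 [319.2344 198.2028]
side 51.23025409473306 2
station [ 0.5469 -0.1735  0.0003] 0.9 [360.8388 236.9949]
dowel_a [ 0.638  -0.227   0.0071] 0.55 [397.4418 236.1845]
dowel_a [ 0.6391 -0.1167  0.0169] 0.46 [376.3437 211.6902]
end_stop [ 0.56   -0.0407  0.0162] 0.67 [341.4883 205.7548]
carrier [ 0.5563  0.1886 -0.0002] 0.94 [306.8823 172.8373]
carrier [0.2793 0.2218 0.0022] 0.63 [227.512  190.1003]
egg_tray [ 0.3619 -0.4639 -0.0016] 0.68 [362.1884 343.6223]
jar [ 0.7761 -0.0166  0.0017] 0.82 [392.5608 185.5218]
bowl [ 0.6424 -0.1145  0.017 ] 0.73 [376.8252 210.922 ]
bowl [0.3652 0.4404 0.0003] 0.69 [230.4033 152.2672]
{'clock': np.float64(0.8), 'joint_pos': array([1.068, 0.313, 0.046, 1.304, 0.   , 1.431]), 'qvel': array([-0.001,  0.003,  0.001,  0.   , -0.   ,  0.001]), 'tau': array([ -0.   , -48.039,  29.879,  -0.   ,  -0.   ,   0.   ]), 'tcp_pos': array([0.204, 0.538, 0.195]), 'orientation': array([0.   , 0.18 , 0.984, 0.   ]), 'wrist_force': array([ 0.35 ,  0.138, -0.313]), 'ft_torque': array([-0.026, -0.014, -0.03 ]), 'grip_force': np.float64(0.0), 'finger_gap': np.float64(0.085)}
```

View pics/top0.png

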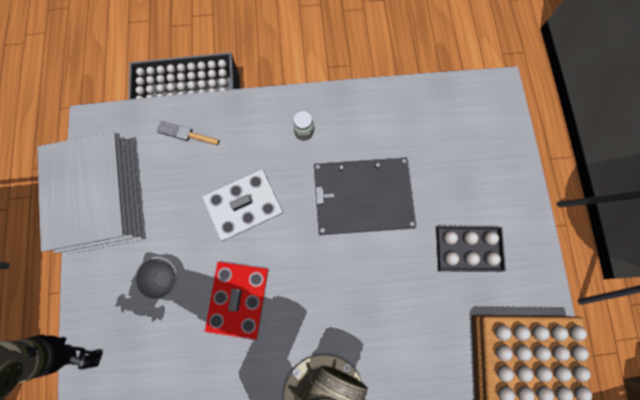

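View pics/side0.png

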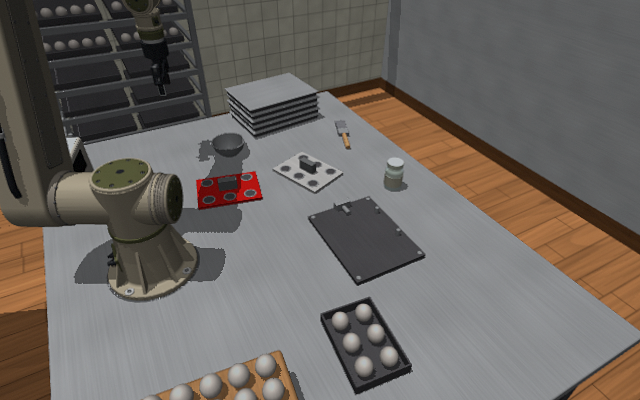

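Top picture: the aluminium plate with a grip block is at (242,204). It could be confused with the red plate at (237,300) or the plate stack at (90,190), which has no grip block. The station is at (364,196), with pins near (341,167) and (377,165) and the stop at (320,196). I choose (242,204).

```bash
cat > m.py <<'E'
from h import *
np.set_printoptions(precision=4,suppress=True)
def rect(p,thing,z,near):
    for r in env.regions_of(thing,p):
        m=np.asarray(r['mask']).astype(np.uint8)
        cs=cv2.findContours(m,cv2.RETR_EXTERNAL,cv2.CHAIN_APPROX_NONE)[0]
        if not cs: continue
        c=max(cs,key=cv2.contourArea).reshape(-1,2)
        W=back(p,c,z)[:,:2]
        (cx,cy),s,a=cv2.minAreaRect((W*1000).astype(np.float32))
        if np.hypot(cx/1000-near[0],cy/1000-near[1])<.06:
            bx=cv2.boxPoints(((cx,cy),s,a)); e=bx[1]-bx[0],bx[2]-bx[1]
            l=max(e,key=np.linalg.norm); yaw=np.degrees(np.arctan2(l[1],l[0]))-90
            yaw=(yaw+90)%180-90
            print(thing,round(r['confidence'],2),'c',cx,cy,'size',s,'yaw of y axis',yaw)
E
python3 - <<'E'
from m import *
for n in('top','side'):
    p=shot(n); print(n)
    rect(p,'carrier',.012,(.558,.19)); rect(p,'station',.015,(.554,-.175))
    for t in('dowel_a','end_stop','carrier','station'):
        for r in env.landmark_of(t,p)[:3]: print(t,np.array(r['centre']),round(r['confidence'],2))
    if n=='top':
        im=cv2.cvtColor(np.asarray(p['pixels']),cv2.COLOR_RGB2BGR)
        cv2.imwrite('pics/crop.png',cv2.resize(im[140:260,190:430],None,fx=3.3,fy=3.3,interpolation=cv2.INTER_CUBIC))
E
```

```text
top
carrier 0.61 c 557.884033203125 194.7626953125 size (153.59182739257812, 199.71246337890625) yaw of y axis 20.65364
station 0.89 c 550.6585693359375 -174.08419799804688 size (297.0655822753906, 227.14166259765625) yaw of y axis -1.5191956
dowel_a [ 0.6381 -0.2243  0.0122] 0.46
dowel_a [ 0.639  -0.115   0.0163] 0.41
end_stop [ 0.5578 -0.0383  0.0131] 0.54
carrier [0.2838 0.2225 0.0018] 0.93
carrier [ 0.5635  0.1925 -0.0017] 0.89
station [ 0.5503 -0.1764 -0.0029] 0.89
side
carrier 0.96 c 553.664306640625 183.19451904296875 size (157.39358520507812, 208.84429931640625) yaw of y axis 20.92595
station 0.76 c 547.8504028320312 -172.00608825683594 size (322.62548828125, 227.24449157714844) yaw of y axis -1.298996
dowel_a [ 0.64   -0.2266  0.0095] 0.48
dowel_a [ 0.637  -0.1186  0.0162] 0.44
end_stop [ 0.5594 -0.0406  0.0167] 0.67
carrier [0.2821 0.2225 0.0045] 0.97
carrier [ 0.5572  0.189  -0.0023] 0.92
station [ 0.5469 -0.1768  0.0016] 0.7
```

View pics/crop.png

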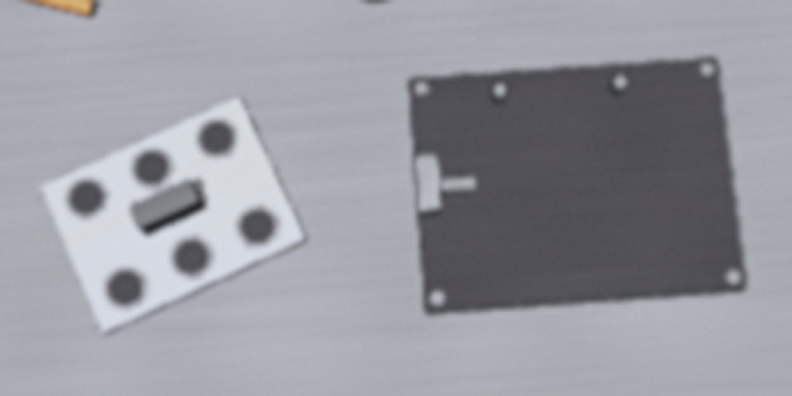

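The crop confirms the aluminium plate with a grey block in the middle, block at crop (168,205). It also shows the two pins at (499,91) and (620,83) and the screw end at about (475,184). Next I fit both poses from the corners.

```bash
cat >> m.py <<'E'
def fit(p,uv,z,model):
    W=back(p,uv,z)[:,:2]*1000; M=np.array(model,float)
    mc,wc=M.mean(0),W.mean(0); H=(M-mc).T@(W-wc); a=np.arctan2(H[0,1]-H[1,0],H[0,0]+H[1,1])
    R=np.array([[np.cos(a),-np.sin(a)],[np.sin(a),np.cos(a)]]); t=wc-R@mc
    return t,np.degrees(a),W-(M@R.T+t)
def go(xyz,yang,s=None):
    # shift in tool mm and turn (10deg units) from measured pose; yang: world angle of tool y; tool kept down
    from scipy.spatial.transform import Rotation as Ro
    s=s or env.get_state(); q=np.array(s['orientation']); R=Ro.from_quat(q[[1,2,3,0]])
    y=np.array([np.cos(np.radians(yang)),np.sin(np.radians(yang)),0]); z=np.array([0,0,-1.]); x=np.cross(y,z)
    G=Ro.from_matrix(np.c_[x,y,z]); d=R.inv().apply(np.array(xyz)-s['tcp_pos'])*1000
    return d,np.degrees((R.inv()*G).as_rotvec())/10
E
python3 - <<'E'
from m import *
p=shot('top')
c=lambda L:np.array(L,float)/3.3+[190,140]-.35
print(fit(p,c([(409,79),(716,58),(745,290),(428,314)]),.015,[(110,145),(110,-145),(-110,-145),(-110,145)]))
print(fit(p,c([(41,187),(240,97),(307,240),(105,333)]),.012,[(75,100),(75,-100),(-75,-100),(-75,100)]))
print('pins',back(p,c([(499,89),(620,81)]),.037),'screw',back(p,c([(441,184),(475,184)]),.023),'stop',back(p,c([(428,184)]),.039))
print(go([.558,.193,.1],20.7))
E
```

```text
(array([ 550.9384, -174.0684]), np.float64(-1.212127927698802), array([[-0.1266, -1.4798],
       [-0.3113,  1.407 ],
       [ 0.4604,  2.6958],
       [-0.0225, -2.623 ]]))
(array([558.0861, 192.0794]), np.float64(20.181025910222274), array([[-0.0372,  0.1917],
       [-0.6222,  0.5353],
       [-0.4894,  0.5111],
       [ 1.1488, -1.2381]]))
pins [[ 0.6394 -0.1129  0.037 ]
 [ 0.6366 -0.2234  0.037 ]] screw [[ 0.5594 -0.0523  0.023 ]
 [ 0.5565 -0.0828  0.023 ]] stop [[ 0.5566 -0.0401  0.039 ]]
(array([-453.1774, -196.5809,   95.186 ]), array([ 0.0004, -0.0002,  4.8513]))
```

Call:
move_arm([
  [[-453,-197,60],[0,0,4.87],-1],
  [[-453,-197,60],[0,0,4.87],-1],
  [[-453,-197,60],[0,0,4.87],-1],
  [[-453,-197,60],[0,0,4.87],-1],
  [[-453,-197,60],[0,0,4.87],-1],
], squeeze=60)

```text
clock: 2.17
tcp_pos: [0.4275, 0.3196, 0.1576]
orientation: [0.0, 0.571, 0.821, 0.0]
wrist_force: [0.4, 0.8, 0.4]
finger_gap: 0.0856
grip_force: 0.0
```

Run:
```python
from m import *
print(go([.558,.1925,.1],20.5)); print(go([.558,.1925,.1],20.5))
```

```text
(array([-164.4926,   78.258 ,   57.5892]), array([ 0.0054, -0.0016, -0.0204]))
(array([-164.4926,   78.258 ,   57.5892]), array([ 0.0054, -0.0016, -0.0204]))
```

Call:
move_arm([
  [[-164,78,58],[0,0,-0.02],-1],
  [[-164,78,58],[0,0,-0.02],-1],
  [[-164,78,58],[0,0,-0.02],-1],
  [[-164,78,58],[0,0,-0.02],-1],
  [[-164,78,58],[0,0,-0.02],-1],
])

```text
clock: 2.8
tcp_pos: [0.5563, 0.1945, 0.0993]
orientation: [-0.001, 0.569, 0.822, -0.0]
wrist_force: [-0.2, 0.9, 0.4]
finger_gap: 0.0853
grip_force: 0.0
```

Run:
```python
from m import *
print(go([.558,.1925,.018],20.5))
p=shot('side','side1.png')
im=cv2.imread('pics/side1.png'); cv2.imwrite('pics/s1c.png',cv2.resize(im[60:260,210:450],None,fx=3,fy=3,interpolation=cv2.INTER_CUBIC))
```

```text
(array([-2.528 ,  0.966 , 81.2671]), array([-0.0059, -0.0037,  0.0157]))
```

View pics/s1c.png

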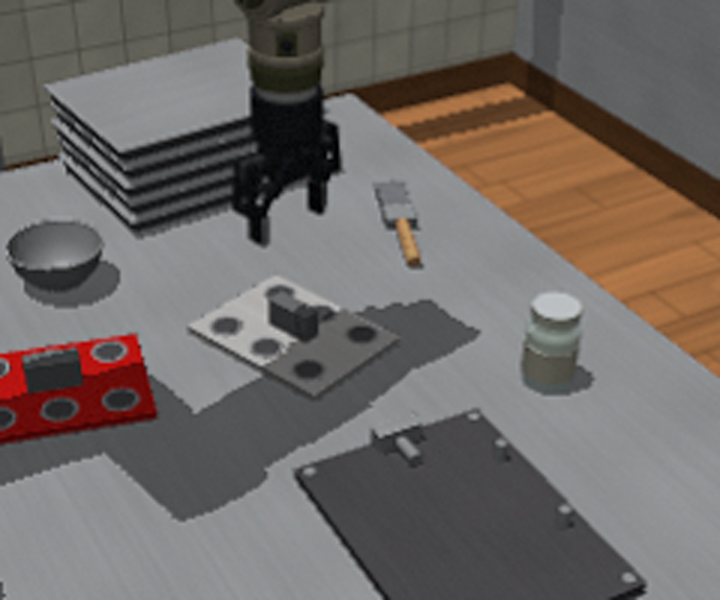

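The open fingers hang over the grip block (crop (293,312)), straddling it across its short side. I descend.

Call:
move_arm([
  [[-2,1,40],[0,0,0.01],-1],
  [[-2,1,70],[0,0,0.01],-1],
  [[-2,1,81],[0,0,0.01],-1],
  [[-2,1,81],[0,0,0.01],-1],
])

```text
clock: 3.35
tcp_pos: [0.5575, 0.1942, 0.0188]
orientation: [-0.0, 0.568, 0.823, -0.0]
wrist_force: [0.2, 0.5, 0.6]
finger_gap: 0.0855
grip_force: 0.0
```

Call:
move_arm([
  [[0,0,0],[0,0,0],0.2],
  [[0,0,0],[0,0,0],0.6],
  [[0,0,0],[0,0,0],1],
  [[0,0,0],[0,0,0],1],
  [[0,0,0],[0,0,0],1],
], squeeze=60)

```text
clock: 3.98
tcp_pos: [0.5584, 0.1931, 0.0186]
orientation: [-0.0, 0.569, 0.822, 0.0]
wrist_force: [0.0, -0.4, -0.4]
finger_gap: -0.0002
grip_force: 0.0
```

Run:
```python
from m import *
s=env.get_state(); print({k:np.round(s[k],4) for k in s}); print(go([.558,.1925,.018],20.5))
```

```text
{'clock': np.float64(3.975), 'joint_pos': array([ 0.1971,  0.4514, -0.201 ,  0.9184,  0.0001,  1.4083]), 'qvel': array([ 0.0005,  0.0004, -0.0016, -0.001 ,  0.0009, -0.0003]), 'tau': array([  0.0105, -51.9999,  26.2457,  -0.0012,   0.0007,   0.0001]), 'tcp_pos': array([0.5584, 0.1931, 0.0186]), 'orientation': array([-0.    ,  0.5693,  0.8222,  0.0001]), 'wrist_force': array([ 0.0146, -0.4224, -0.3951]), 'ft_torque': array([-0.0048,  0.0001, -0.0069]), 'grip_force': np.float64(0.0), 'finger_gap': np.float64(-0.0002)}
(array([-0.4498, -0.5613,  0.5538]), array([ 0.0004, -0.0004,  0.0103]))
```

Run:
```python
from m import *
p=shot('side','side2.png'); q=shot('top','top2.png')
a=cv2.imread('pics/side2.png')[110:230,230:390]; b=cv2.imread('pics/top2.png')[140:260,170:330]
f=lambda i:cv2.resize(i,None,fx=2.5,fy=2.5,interpolation=cv2.INTER_CUBIC)
cv2.imwrite('pics/c2.png',np.hstack([f(a),f(b)]))
for P in(p,q):
    for r in env.landmark_of('carrier',P): print(r)
    print(proj(P,env.get_state()['tcp_pos']))
```

```text
{'centre': [0.5561, 0.1885, -0.001], 'confidence': 0.96}
[[306.7171 167.6402]]
{'centre': [0.5616, 0.1948, 0.0013], 'confidence': 0.91}
{'centre': [0.2806, 0.2243, 0.0029], 'confidence': 0.86}
[[241.4089 203.6959]]
```

View pics/c2.png

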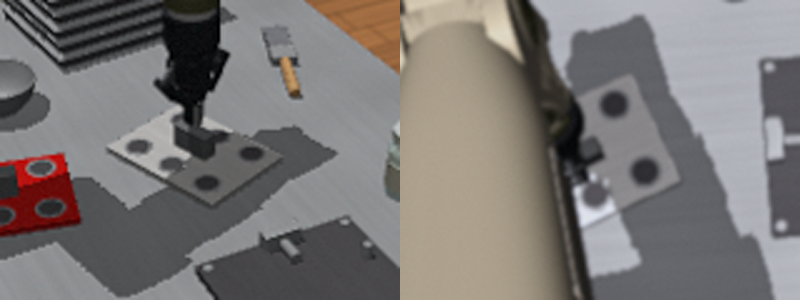

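Run:
```python
from m import *
p=shot('side');q=shot('top')
pr=lambda *a:print(a[0],*(proj(a[1],a[2]).round(1).tolist()))
pr('open tips mid, TCP .0993+.013 / TCP',p,[[.5563,.1945,.1123],[.5563,.1945,.0993]])
# block corners predicted
a=np.radians(20.4);R=np.array([[np.cos(a),-np.sin(a)],[np.sin(a),np.cos(a)]])
B=[[*(R@[x,y]+[.558,.192]),z] for z in(.012,.05) for x,y in((.012,.03),(.012,-.03),(-.012,-.03),(-.012,.03))]
u=proj(p,B);print('block side crop',((u-[230,110])*2.5).round(0).tolist())
t=env.get_state()['tcp_pos']
print('tcp axis z.0186,.05,.09 crop',((proj(p,[[t[0],t[1],z] for z in(.0186,.05,.09)])-[230,110])*2.5).round(0).tolist())
im=cv2.imread('pics/side2.png')[130:190,280:340];cv2.imwrite('pics/c3.png',cv2.resize(im,None,fx=10,fy=10,interpolation=cv2.INTER_CUBIC))
print('crop3 block',((u-[280,130])*10).round(0).tolist())
```

```text
open tips mid, TCP .0993+.013 / TCP [305.5, 144.5] [305.6, 147.8]
block side crop [[182.0, 137.0], [214.0, 153.0], [202.0, 160.0], [171.0, 144.0], [182.0, 114.0], [214.0, 130.0], [202.0, 138.0], [170.0, 121.0]]
tcp axis z.0186,.05,.09 crop [[192.0, 144.0], [191.0, 125.0], [191.0, 101.0]]
crop3 block [[228.0, 347.0], [355.0, 411.0], [309.0, 442.0], [182.0, 376.0], [226.0, 257.0], [355.0, 320.0], [308.0, 350.0], [179.0, 285.0]]
```

View pics/c3.png

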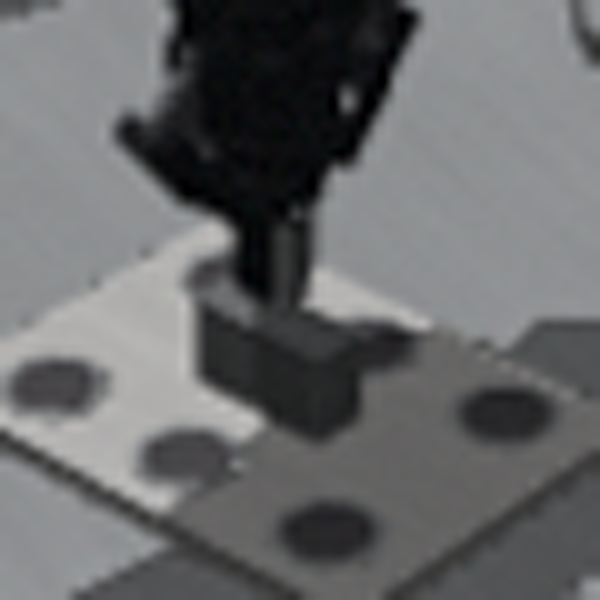

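The shut fingers end near the block's far top edge (c3 at (280,310)), so they closed on nothing: the fingers are either higher than reported or off to the side. I'll do a small touch test downward.

Call:
move_arm([
  [[0,0,1],[0,0,0],1],
  [[0,0,2],[0,0,0],1],
  [[0,0,3],[0,0,0],1],
  [[0,0,3],[0,0,0],1],
])

```text
clock: 4.78
tcp_pos: [0.5582, 0.1932, 0.0154]
orientation: [-0.0, 0.569, 0.822, -0.0]
wrist_force: [0.1, 0.0, 0.2]
finger_gap: -0.0002
grip_force: 0.0
```

Call:
move_arm([
  [[0,0,1],[0,0,0],1],
  [[0,0,2],[0,0,0],1],
  [[0,0,3],[0,0,0],1],
  [[0,0,4],[0,0,0],1],
  [[0,0,4],[0,0,0],1],
])

```text
clock: 5.4
tcp_pos: [0.5585, 0.1932, 0.0139]
orientation: [0.001, 0.569, 0.822, 0.0]
wrist_force: [-6.2, -1.4, 16.6]
finger_gap: -0.0001
grip_force: 7.8
```

Call:
move_arm([
  [[0,0,-30],[0,0,0],1],
  [[0,0,-70],[0,0,0],1],
  [[0,0,-70],[0,0,0],1],
])

```text
clock: 5.78
tcp_pos: [0.5611, 0.1938, 0.0852]
orientation: [0.002, 0.569, 0.822, 0.003]
wrist_force: [1.0, 0.4, -0.5]
finger_gap: -0.0002
grip_force: 0.0
```

Run:
```python
from m import *
p=shot('side','side4.png');q=shot('top','top4.png')
t=env.get_state()['tcp_pos'];print(t)
def crop(f,x,y,k):return cv2.resize(cv2.imread(f)[y:y+100,x:x+80],None,fx=k,fy=k,interpolation=cv2.INTER_CUBIC)
cv2.imwrite('pics/c4.png',np.hstack([crop('pics/side4.png',270,100,5),crop('pics/top4.png',200,140,5)]))
print((proj(p,t)-[270,100])*5,(proj(q,t)-[200,140])*5+[400,0])
for P in(p,q):
  for r in env.landmark_of('carrier',P): print(r)
```

```text
[0.5586 0.1933 0.0818]
[[182.2659 261.1408]] [[586.4637 293.5459]]
{'centre': [0.2816, 0.2205, 0.0038], 'confidence': 0.75}
{'centre': [0.5541, 0.1896, 0.0009], 'confidence': 0.61}
{'centre': [0.2822, 0.2205, 0.0015], 'confidence': 0.82}
{'centre': [0.5577, 0.1924, 0.0006], 'confidence': 0.81}
{'centre': [0.3582, -0.4668, 0.0007], 'confidence': 0.33}
```

View pics/c4.png

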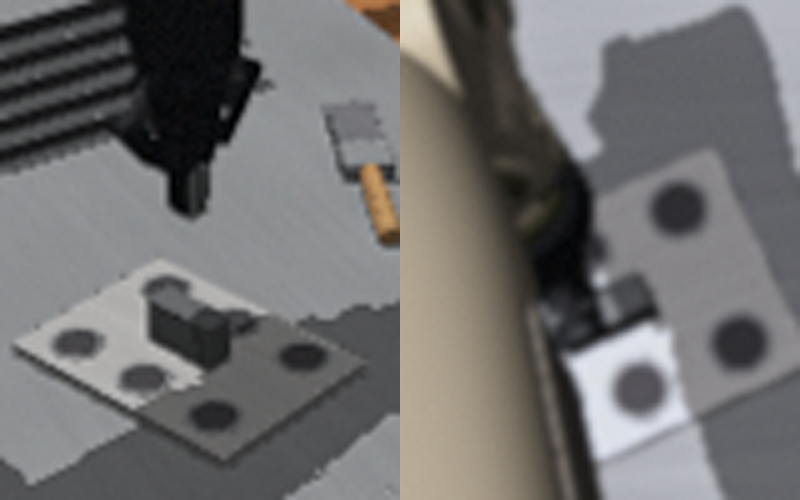

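Run:
```python
from m import *
p=shot('side');q=shot('top')
t=np.array(env.get_state()['tcp_pos'])
for d in([0,0,0],[0,0,.036],[.02,0,.0],[0,.04,0],[.018,.036,0]):
  print(d,((proj(p,t+d)-[270,100])*5).round(),((proj(q,t+d)-[200,140])*5+[400,0]).round())
# triangulate side tip ray: where it passes
u=[[270+188/5,100+215/5]]
for z in(.06,.08,.1,.12): print(z,back(p,u,z))
u=[[200+172/5,140+325/5]]
for z in(.06,.08,.1,.12): print(z,back(q,u,z))
```

```text
[0, 0, 0] [[181. 264.]] [[588. 296.]]
[0, 0, 0.036] [[180. 218.]] [[575. 281.]]
[0.02, 0, 0.0] [[207. 256.]] [[586. 262.]]
[0, 0.04, 0] [[154. 236.]] [[517. 303.]]
[0.018, 0.036, 0] [[180. 232.]] [[523. 272.]]
0.06 [[0.6055 0.2764 0.06  ]]
0.08 [[0.5907 0.2471 0.08  ]]
0.1 [[0.5759 0.2177 0.1   ]]
0.12 [[0.5611 0.1884 0.12  ]]
0.06 [[0.5463 0.2064 0.06  ]]
0.08 [[0.5416 0.2027 0.08  ]]
0.1 [[0.5368 0.1989 0.1   ]]
0.12 [[0.532  0.1951 0.12  ]]
```

Side view: the shut tips are at crop (188,215), not the predicted (182,261). This fits tips about 36 mm higher than the reported TCP, as does the touch on the block top at reported z 0.014. I'll use real z = reported + 0.036, then open and go lower.

Call:
move_arm([
  [[0,0,0],[0,0,0],-1],
  [[0,0,0],[0,0,0],-1],
  [[0,0,20],[0,0,0],-1],
  [[0,0,45],[0,0,0],-1],
  [[0,0,60],[0,0,0],-1],
])

```text
clock: 6.7
tcp_pos: [0.5576, 0.1931, 0.0202]
orientation: [-0.001, 0.569, 0.822, -0.001]
wrist_force: [-0.6, 0.7, -0.3]
finger_gap: 0.0855
grip_force: 0.0
```

Call:
move_arm([
  [[0,0,10],[0,0,0],-1],
  [[0,0,20],[0,0,0],-1],
  [[0,0,30],[0,0,0],-1],
  [[0,0,36],[0,0,0],-1],
  [[0,0,36],[0,0,0],-1],
])

```text
clock: 7.32
tcp_pos: [0.558, 0.1931, -0.0149]
orientation: [-0.0, 0.569, 0.822, -0.0]
wrist_force: [-0.1, -0.2, 0.2]
finger_gap: 0.0851
grip_force: 0.0
```

No contact, as expected. Close.

Call:
move_arm([
  [[0,0,0],[0,0,0],0],
  [[0,0,0],[0,0,0],0.3],
  [[0,0,0],[0,0,0],0.6],
  [[0,0,0],[0,0,0],1],
  [[0,0,0],[0,0,0],1],
], squeeze=60)

```text
clock: 7.95
tcp_pos: [0.5588, 0.1933, -0.014]
orientation: [0.0, 0.569, 0.822, 0.0]
wrist_force: [-0.6, -0.1, 2.6]
finger_gap: 0.023
grip_force: 61.2
```

Call:
move_arm([
  [[0,0,-5],[0,0,0],1],
  [[0,0,-20],[0,0,0],1],
  [[0,0,-45],[0,0,0],1],
  [[0,0,-65],[0,0,0],1],
  [[0,0,-65],[0,0,0],1],
])

```text
clock: 8.57
tcp_pos: [0.5597, 0.1935, 0.0525]
orientation: [0.001, 0.569, 0.822, 0.001]
wrist_force: [0.3, 0.2, -7.0]
finger_gap: 0.0227
grip_force: 60.0
```

```bash
cat >> m.py <<'E'
ST=np.array([551.7,-174.3]); SY=-1.3
def st(x,y):
    a=np.radians(SY); return (ST+np.array([np.cos(a)*x-np.sin(a)*y,np.sin(a)*x+np.cos(a)*y]))/1000
def loc(P):
    a=np.radians(SY); d=np.array(P[:2])*1000-ST; return np.array([np.cos(a)*d[0]+np.sin(a)*d[1],-np.sin(a)*d[0]+np.cos(a)*d[1]])
E
python3 - <<'E'
from m import *
s=env.get_state();print({k:np.round(s[k],3) for k in('tcp_pos','orientation','wrist_force','ft_torque','finger_gap','grip_force','clock')})
xy=st(-12,-25);print(xy,go([*xy,.051],SY))
p=shot('side')
for r in env.landmark_of('carrier',p): print(r)
rect(p,'carrier',.077,(.55,.19))
p=shot('top')
for r in env.landmark_of('carrier',p): print(r)
E
```

```text
{'tcp_pos': array([0.56 , 0.194, 0.052]), 'orientation': array([0.001, 0.569, 0.822, 0.001]), 'wrist_force': array([ 0.255,  0.196, -7.035]), 'ft_torque': array([ 0.002,  0.01 , -0.012]), 'finger_gap': np.float64(0.023), 'grip_force': np.float64(60.009), 'clock': np.float64(8.575)}
[ 0.5391 -0.199 ] (array([-360.1548, -157.4487,    1.0966]), array([ 0.0197, -0.0009,  2.1915]))
{'centre': [0.5576, 0.1925, 0.0656], 'confidence': 0.87}
{'centre': [0.282, 0.2238, 0.0041], 'confidence': 0.84}
carrier 0.69 c 557.1666259765625 184.79736328125 size (168.5420379638672, 216.988525390625) yaw of y axis 20.34494
{'centre': [0.2823, 0.2208, 0.0027], 'confidence': 0.91}
{'centre': [0.5588, 0.1897, 0.0628], 'confidence': 0.84}
```

The plate is lifted: −7 N, almost no moment, so it is held centrally. Carry it over the bed.

Call:
move_arm([
  [[-30,-13,0],[0,0,0.2],1],
  [[-85,-37,0],[0,0,0.6],1],
  [[-140,-61,0],[0,0,1.0],1],
  [[-195,-85,0],[0,0,1.4],1],
  [[-250,-109,0],[0,0,1.8],1],
])

```text
clock: 9.45
tcp_pos: [0.5435, -0.0808, 0.0498]
orientation: [-0.0, 0.692, 0.722, -0.0]
wrist_force: [1.6, 0.0, -7.9]
finger_gap: 0.0228
grip_force: 60.1
```

Run:
```python
from m import *
print(env.get_state()['tcp_pos'],go([*st(-12,-25),.051],SY))
```

```text
[ 0.5435 -0.0808  0.0498] (array([-117.9474,   -9.5249,   -1.2843]), array([-0.0052, -0.0028,  0.3797]))
```

Call:
move_arm([
  [[-50,-4,0],[0,0,0.2],1],
  [[-90,-7,0],[0,0,0.38],1],
  [[-114,-9,0],[0,0,0.38],1],
  [[-114,-9,0],[0,0,0.38],1],
  [[-114,-9,0],[0,0,0.38],1],
])

```text
clock: 10.07
tcp_pos: [0.5397, -0.1927, 0.0497]
orientation: [-0.001, 0.714, 0.7, -0.0]
wrist_force: [-0.4, 0.0, -8.6]
finger_gap: 0.0232
grip_force: 60.1
```

Run:
```python
from m import *
s=env.get_state();print(s['tcp_pos'],loc(s['tcp_pos']),go([*st(-12,-25),.003],SY),s['wrist_force'],s['ft_torque'])
p=shot('top')
for r in env.landmark_of('carrier',p)[:2]: print(r,loc(r['centre']))
rect(p,'carrier',.076,(.54,-.2))
for t in('dowel_a','end_stop'):
  for r in env.landmark_of(t,p): print(t,r)
p=shot('side','side5.png'); cv2.imwrite('pics/c5.png',cv2.resize(cv2.imread('pics/side5.png')[130:290,290:450],None,fx=3.5,fy=3.5,interpolation=cv2.INTER_CUBIC))
for r in env.landmark_of('carrier',p)[:2]: print(r,loc(r['centre']))
```

```text
[ 0.5397 -0.1927  0.0497] [-11.5421 -18.6737] (array([-6.3941, -0.3953, 46.685 ]), array([-0.0091, -0.0084,  0.0107])) [-0.3728  0.012  -8.5842] [ 0.0035  0.0097 -0.0133]
dowel_a {'centre': [0.6416, -0.1166, 0.0184], 'confidence': 0.53}
end_stop {'centre': [0.5567, -0.0375, 0.0143], 'confidence': 0.69}
{'centre': [0.5383, -0.1951, 0.0652], 'confidence': 0.9} [-12.9247 -21.0987]
{'centre': [0.2809, 0.2228, 0.0046], 'confidence': 0.8} [-279.7394  390.8541]
```

View pics/c5.png

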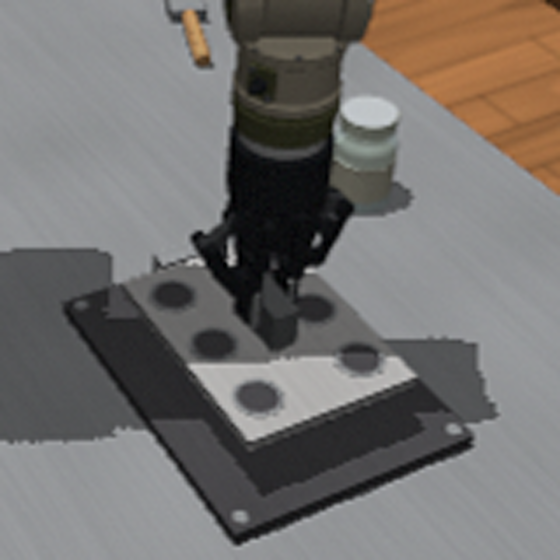

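Plate held level over the bed; both visible bed corners ((455,430) and (240,515)) lie clear of it. Lower gently.

Call:
move_arm([
  [[-5,0,12],[0,0,0],1],
  [[-5,0,26],[0,0,0],1],
  [[-5,0,36],[0,0,0],1],
  [[-5,0,42],[0,0,0],1],
  [[-5,0,43],[0,0,0],1],
])

```text
clock: 11.05
tcp_pos: [0.54, -0.1982, 0.0068]
orientation: [-0.001, 0.714, 0.7, -0.0]
wrist_force: [-0.1, 0.7, -8.0]
finger_gap: 0.023
grip_force: 60.0
```

Call:
move_arm([
  [[0,0,1],[0,0,0],1],
  [[0,0,2],[0,0,0],1],
  [[0,0,3],[0,0,0],1],
  [[0,0,4],[0,0,0],1],
  [[0,0,4],[0,0,0],1],
])

```text
clock: 11.68
tcp_pos: [0.5404, -0.1984, 0.0035]
orientation: [-0.0, 0.714, 0.7, 0.0]
wrist_force: [-0.2, -0.9, -7.5]
finger_gap: 0.0229
grip_force: 60.0
```

Call:
move_arm([
  [[0,0,0.5],[0,0,0],1],
  [[0,0,1],[0,0,0],1],
  [[0,0,1.5],[0,0,0],1],
  [[0,0,2],[0,0,0],1],
  [[0,0,2],[0,0,0],1],
])

```text
clock: 12.3
tcp_pos: [0.5404, -0.1984, 0.0014]
orientation: [-0.0, 0.714, 0.7, 0.0]
wrist_force: [0.6, 1.1, -7.3]
finger_gap: 0.0228
grip_force: 60.0
```

Run:
```python
from m import *
s=env.get_state();print(s['tcp_pos'],s['wrist_force'],s['ft_torque'],s['orientation'])
```

```text
[ 0.5404 -0.1984  0.0014] [ 0.5571  1.1121 -7.2866] [0.0072 0.0179 0.0223] [-0.0001  0.7144  0.6998  0.    ]
```

Call:
move_arm([
  [[0,0,0.5],[0,0,0],1],
  [[0,0,1],[0,0,0],1],
  [[0,0,1.5],[0,0,0],1],
  [[0,0,1.5],[0,0,0],1],
])

```text
clock: 12.8
tcp_pos: [0.5409, -0.1987, 0.001]
orientation: [0.001, 0.714, 0.7, 0.0]
wrist_force: [-2.6, 0.8, 3.7]
finger_gap: 0.023
grip_force: 61.6
```

Call:
move_arm([
  [[0,0,-0.5],[0,0,0],1],
  [[0,2,-0.5],[0,0,0],1],
  [[0,4,-0.5],[0,0,0],1],
  [[0,6,-0.5],[0,0,0],1],
  [[0,8,-0.5],[0,0,0],1],
])

```text
clock: 13.42
tcp_pos: [0.5488, -0.1989, 0.001]
orientation: [0.0, 0.714, 0.7, 0.0]
wrist_force: [-3.2, -0.4, 5.9]
finger_gap: 0.023
grip_force: 61.9
```

```bash
cat > s.py <<'E'
from m import *
s=env.get_state();print(s['tcp_pos'],loc(s['tcp_pos']),'F',s['wrist_force'],'M',s['ft_torque'],go([*s['tcp_pos']],SY)[1],s['clock'])
E
python3 s.py
```

```text
[ 0.5488 -0.1989  0.001 ] [ -2.2923 -24.7033] F [-3.2469 -0.3667  5.9406] M [0.0649 0.6205 0.0023] [0.0035 0.0032 0.0106] 13.425
```

Call:
move_arm([
  [[0,0,-0.7],[0,0,0],1],
  [[0,1,-0.7],[0,0,0],1],
  [[0,2,-0.7],[0,0,0],1],
  [[0,3,-0.7],[0,0,0],1],
])

```text
clock: 13.92
tcp_pos: [0.5513, -0.1985, 0.001]
orientation: [-0.0, 0.714, 0.7, 0.0]
wrist_force: [-2.2, -1.0, -0.2]
finger_gap: 0.023
grip_force: 61.2
```

```bash
python3 s.py
```

```text
[ 0.5513 -0.1985  0.001 ] [  0.1297 -24.1963] F [-2.158  -1.0477 -0.2428] M [-0.0897  0.1386  0.0163] [-0.0019 -0.0025  0.0115] 13.925
```

Call:
move_arm([
  [[0,0.6,0],[0,0,0],1],
  [[0,1.2,0],[0,0,0],1],
  [[0,1.8,0],[0,0,0],1],
  [[0,2.4,0],[0,0,0],1],
])

```text
clock: 14.42
tcp_pos: [0.5537, -0.1986, 0.001]
orientation: [-0.0, 0.714, 0.7, 0.0]
wrist_force: [-1.6, -0.4, -1.1]
finger_gap: 0.0229
grip_force: 61.0
```

```bash
python3 s.py
```

```text
[ 0.5537 -0.1986  0.001 ] [  2.5457 -24.2348] F [-1.5557 -0.4398 -1.1466] M [ 0.0185  0.0893 -0.0603] [-0.0017 -0.0017  0.0116] 14.425
```

Call:
move_arm([
  [[0,0.5,0],[0,0,0],1],
  [[0,1.0,0],[0,0,0],1],
  [[0,1.5,0],[0,0,0],1],
])

```text
clock: 14.8
tcp_pos: [0.5545, -0.1987, 0.001]
orientation: [-0.001, 0.714, 0.7, -0.0]
wrist_force: [-4.5, 0.1, -0.7]
finger_gap: 0.0229
grip_force: 61.1
```

```bash
python3 s.py
```

```text
[ 0.5545 -0.1987  0.001 ] [  3.3934 -24.3216] F [-4.5297  0.058  -0.7447] M [-0.0548  0.5867  0.0757] [-0.0081 -0.0005  0.0109] 14.8
```

Call:
move_arm([
  [[0,0.5,0],[0,0,0],1],
  [[0,1.0,0],[0,0,0],1],
  [[0,1.0,0],[0,0,0],1],
])

```text
clock: 15.18
tcp_pos: [0.5545, -0.1987, 0.0011]
orientation: [-0.001, 0.715, 0.7, -0.001]
wrist_force: [-7.4, -0.4, 1.6]
finger_gap: 0.0231
grip_force: 61.4
```

```bash
python3 s.py
```

```text
[ 0.5545 -0.1987  0.0011] [  3.3941 -24.3265] F [-7.3752 -0.3788  1.6174] M [-0.0822  1.0231  0.1555] [-0.0173 -0.0002  0.0094] 15.175
```

Call:
move_arm([
  [[0,0.5,0],[0,0,0],1],
  [[0,1.0,-0.2],[0,0,0],1],
  [[0,1.0,-0.2],[0,0,0],1],
  [[0,1.0,-0.2],[0,0,0],1],
])

```text
clock: 15.68
tcp_pos: [0.5545, -0.1987, 0.0012]
orientation: [-0.002, 0.715, 0.7, -0.002]
wrist_force: [-10.1, -1.0, 3.1]
finger_gap: 0.0228
grip_force: 61.5
```

```bash
python3 s.py
```

```text
[ 0.5545 -0.1987  0.0012] [  3.3821 -24.3177] F [-10.0708  -1.0441   3.1428] M [-0.1456  1.4348  0.2058] [-0.0273 -0.0001  0.0084] 15.675
```

Call:
move_arm([
  [[1,0,-0.3],[0,0,0],1],
  [[2,0,-0.3],[0,0,0],1],
  [[4,0,-0.3],[0,0,0],1],
  [[6,0,-0.3],[0,0,0],1],
  [[8,0,-0.3],[0,0,0],1],
])

```text
clock: 16.3
tcp_pos: [0.5547, -0.1915, 0.0012]
orientation: [-0.001, 0.715, 0.699, -0.002]
wrist_force: [-8.7, -4.7, 0.9]
finger_gap: 0.0232
grip_force: 61.3
```

```bash
python3 s.py
```

```text
[ 0.5547 -0.1915  0.0012] [  3.3837 -17.144 ] F [-8.6584 -4.6849  0.927 ] M [-0.6349  1.5394  0.101 ] [-0.0282  0.0077  0.0048] 16.3
```

Call:
move_arm([
  [[1,0,0],[0,0,0],1],
  [[2,0,0],[0,0,0],1],
  [[3,0,0],[0,0,0],1],
  [[4,0,0],[0,0,0],1],
])

```text
clock: 16.8
tcp_pos: [0.5548, -0.1875, 0.0013]
orientation: [-0.001, 0.715, 0.699, -0.002]
wrist_force: [-8.6, -3.6, 0.9]
finger_gap: 0.0227
grip_force: 61.2
```

```bash
python3 s.py
```

```text
[ 0.5548 -0.1875  0.0013] [  3.4077 -13.126 ] F [-8.5867 -3.6482  0.8657] M [-0.6428  1.4035  0.0879] [-0.0278  0.0077  0.005 ] 16.8
```

Call:
move_arm([
  [[0.7,0,0],[0,0,0],1],
  [[1.4,0,0],[0,0,0],1],
  [[2.1,0,0],[0,0,0],1],
  [[2.8,0,0],[0,0,0],1],
])

```text
clock: 17.3
tcp_pos: [0.5549, -0.1848, 0.0012]
orientation: [-0.001, 0.715, 0.699, -0.002]
wrist_force: [-8.8, -2.6, 0.9]
finger_gap: 0.0228
grip_force: 61.3
```

```bash
python3 s.py
```

```text
[ 0.5549 -0.1848  0.0012] [  3.4261 -10.3879] F [-8.8113 -2.5618  0.9399] M [-0.6296  1.4262  0.1605] [-0.0276  0.0078  0.0045] 17.3
```

Call:
move_arm([
  [[0.6,0,0],[0,0,0],1],
  [[1.2,0,0],[0,0,0],1],
  [[1.8,0,0],[0,0,0],1],
  [[2.4,0,0],[0,0,0],1],
])

```text
clock: 17.8
tcp_pos: [0.5549, -0.1827, 0.0013]
orientation: [-0.001, 0.715, 0.699, -0.002]
wrist_force: [-9.3, -6.5, 0.7]
finger_gap: 0.023
grip_force: 61.2
```

```bash
python3 s.py
```

```text
[ 0.5549 -0.1827  0.0013] [ 3.4379 -8.3516] F [-9.308  -6.4591  0.74  ] M [-0.9988  1.4799  0.1318] [-0.0279  0.0124  0.0041] 17.8
```

Call:
move_arm([
  [[0.5,0,0],[0,0,0],1],
  [[1.0,0,0],[0,0,0],1],
  [[1.0,0,0],[0,0,0],1],
])

```text
clock: 18.18
tcp_pos: [0.555, -0.1828, 0.0013]
orientation: [-0.0, 0.715, 0.699, -0.003]
wrist_force: [-9.7, -8.6, -0.5]
finger_gap: 0.0231
grip_force: 61.0
```

```bash
python3 s.py
```

```text
[ 0.555  -0.1828  0.0013] [ 3.453  -8.4105] F [-9.7224 -8.5704 -0.4779] M [-1.348   1.5428  0.2069] [-0.0283  0.0218  0.0009] 18.175
```

Call:
move_arm([
  [[0.5,0,0],[0,0,0],1],
  [[1.0,0,0],[0,0,0],1],
  [[1.3,0,0],[0,0,0],1],
  [[1.3,0,0],[0,0,0],1],
  [[1.3,0,0],[0,0,0],1],
])

```text
clock: 18.8
tcp_pos: [0.555, -0.1828, 0.0015]
orientation: [0.0, 0.715, 0.699, -0.004]
wrist_force: [-10.5, -12.1, -0.8]
finger_gap: 0.0231
grip_force: 61.0
```

```bash
python3 s.py
```

```text
[ 0.555  -0.1828  0.0015] [ 3.4733 -8.4473] F [-10.5466 -12.0734  -0.8481] M [-2.0005  1.7438  0.2611] [-0.0285  0.0343 -0.0036] 18.8
```

Pressed home: about 10 N on the pins and 12 N on the stop, and it has stalled where the stop was expected. Ease the load partly, then open while still biased towards the pins and stop.

Call:
move_arm([
  [[-0.7,-0.5,0],[0,0,0],1],
  [[-1.4,-1.0,0],[0,0,0],1],
  [[-1.4,-1.0,0],[0,0,0],1],
], squeeze=30)

```text
clock: 19.18
tcp_pos: [0.555, -0.1828, 0.0013]
orientation: [0.0, 0.715, 0.699, -0.002]
wrist_force: [-7.1, -7.2, -2.5]
finger_gap: 0.0232
grip_force: 60.8
```

```bash
python3 s.py
```

```text
[ 0.555  -0.1828  0.0013] [ 3.4717 -8.3812] F [-7.1105 -7.1687 -2.5352] M [-1.1792  1.1049  0.191 ] [-0.018   0.0188  0.0016] 19.175
```

Call:
move_arm([
  [[0,0,0],[0,0,0],0.3],
  [[0,0,0],[0,0,0],0],
  [[0,0,0],[0,0,0],-0.5],
  [[0,0,0],[0,0,0],-1],
  [[0,0,0],[0,0,0],-1],
])

```text
clock: 19.8
tcp_pos: [0.5569, -0.1806, 0.0018]
orientation: [0.0, 0.714, 0.7, 0.0]
wrist_force: [-0.3, 0.8, 0.0]
finger_gap: 0.0856
grip_force: 0.0
```

```bash
python3 s.py
```

```text
[ 0.5569 -0.1806  0.0018] [ 5.3267 -6.1526] F [-0.3427  0.7867  0.0123] M [-0.0236 -0.0138 -0.0285] [ 0.0019 -0.      0.0127] 19.8
```

Call:
move_arm([
  [[0,0,-15],[0,0,0],-1],
  [[0,0,-45],[0,0,0],-1],
  [[0,0,-90],[0,0,0],-1],
  [[0,0,-120],[0,0,0],-1],
  [[0,0,-120],[0,0,0],-1],
])

```text
clock: 20.42
tcp_pos: [0.559, -0.1817, 0.1259]
orientation: [0.003, 0.714, 0.7, 0.001]
wrist_force: [-0.1, 0.1, 1.1]
finger_gap: 0.0853
grip_force: 0.0
```

Call:
move_arm([
  [[60,-20,0],[0,0,0],-1],
  [[120,-50,-20],[0,0,0],-1],
  [[180,-80,-40],[0,0,0],-1],
  [[240,-100,-40],[0,0,0],-1],
  [[240,-100,-40],[0,0,0],-1],
])

```text
clock: 21.05
tcp_pos: [0.4597, 0.064, 0.1619]
orientation: [-0.0, 0.713, 0.701, -0.0]
wrist_force: [0.6, -0.4, 0.0]
finger_gap: 0.0856
grip_force: 0.0
```

Run:
```python
from m import *
p=shot('top','t9.png');q=shot('side','s9.png')
f=lambda n,x,y:cv2.resize(cv2.imread(n)[y:y+120,x:x+120],None,fx=3.3,fy=3.3,interpolation=cv2.INTER_CUBIC)
cv2.imwrite('pics/c9.png',np.hstack([f('pics/t9.png',305,140),f('pics/s9.png',305,170)]))
for P in(p,q):
  rect(P,'carrier',.027,(.55,-.18))
  for r in env.landmark_of('carrier',P): print(r,loc(r['centre']))
```

```text
carrier 0.56 c 553.6278076171875 -180.80580139160156 size (203.89462280273438, 156.53628540039062) yaw of y axis -1.3902512
{'centre': [0.5584, -0.1838, 0.0146], 'confidence': 0.91} [ 6.9138 -9.3455]
carrier 0.56 c 550.2207641601562 -188.11602783203125 size (214.925048828125, 159.0481414794922) yaw of y axis -1.5344772
{'centre': [0.5553, -0.1857, 0.013], 'confidence': 0.75} [  3.8577 -11.3154]
{'centre': [0.2823, 0.2235, 0.0034], 'confidence': 0.75} [-278.3557  391.5856]
```

View pics/c9.png

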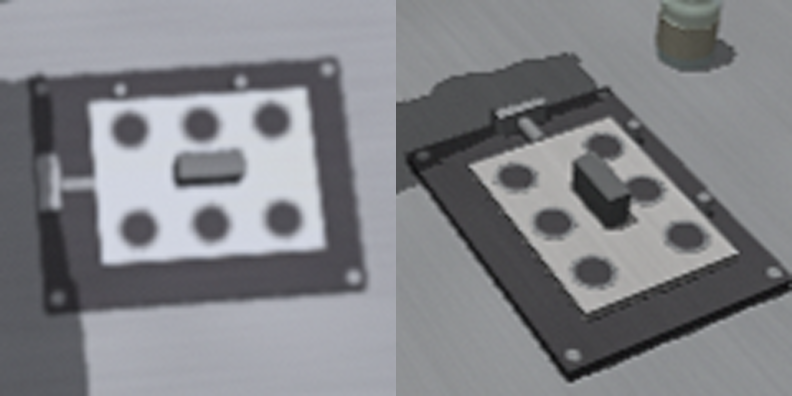

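The plate lies flat with its long edge at both pins (crop (120,90) and (240,82)). Its short edge meets the screw end at (95,184), and the gripper is clear.

```bash
python3 -c "
from workcell import env
print(env.hand_in())"
```

```text
the job is handed in; nothing more can be done
None
```

The carrier plate is on the station bed, pressed first against both pins (about 10 N) and then home against the stop screw (about 12 N), released and handed in at about 21 s; the first grip closed on air and its touch test pressed the grip block with about 17 N, before the second grip held.

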